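Offer a strap hinge leaf up to its jamb bracket

TASK

Slide the hinge bracket along the jamb block by its upright grip until its pointer is opposite the fixed pointer on the block, and let go of it there. Then lift the steel strap leaf off its wooden rest, bring its knuckle level into the gap between the bracket's two lugs until the three holes line up so that the pin could drop through, and finish while holding it there in the gripper: level, clear of the bracket, neither resting on it nor pressing against it, with the bracket still at its mark. Leave the other things on the shelf where they are, the pin included.

Things in the scene. Friction and masses are not known exactly. Their poses are not given: they have to be found in the camera images.
- jamb: Oak jamb block fixed on the slate shelf, 110 (x) x 300 (y) x 45 mm high, origin at the centre of its underside. The bracket's track runs along its y axis on the top; its -x long side faces the robot roughly (yaw within 0.25 rad).
- bracket (a joint): Slide of the dark iron hinge bracket along the jamb's +y, 0 to 0.15 m; 4 N friction, it stays where left but a bump moves it. 44 mm wide along y: two flat lugs 44 x 44 x 10 mm one above the other, 30 mm gap between, a 16 mm vertical hole at each centre; gap open to -x and both y sides, closed behind (+x) by a web 24 mm from the hole axis. A grip stands on top.
- bracket_hole (a point): Point on the vertical axis of the lugs' holes, half-way up the gap (gap 15 mm above and 15 mm below it), 82 mm above the shelf. Top of the upper lug is 25 mm above it. Axes as the jamb block's: the knuckle enters along +x.
- bracket_grip (a point): Centre of the bracket's upright grip, half-way up: 16 mm wide along the track (y), 24 mm along x, standing from 24 mm below (top of the upper lug) to 23 mm above this point; 32 mm behind (+x of) the hole axis and 131 mm above the shelf. Axes as the jamb block's.
- bracket_tip (a point): Tip of the small bright pointer at the bracket's rear foot, pointing to +x of the jamb block; 56.5 mm behind the hole axis, same place along the track.
- mark_tip (a point): Tip of the fixed steel pointer, 22 mm tall, on the jamb block's rear edge, pointing to -x at the bracket's pointer (about 8 mm between tips when opposite). Axes as the jamb block's. The bracket is at its mark when both tips have the same place along y; it starts 40 to 130 mm short, on the -y side.
- leaf_hole (a point): Centre of the hole in the knuckle of the loose strap leaf, half-way up: knuckle 32 mm across, 20 mm high, 16 mm vertical hole. 85 mm along the leaf's +x from leaf_grip, at the same height. z is the hole's axis.
- leaf_grip (a point): Grasp place of the loose steel strap leaf, at mid-thickness, near its centre of mass: flat bar 28 mm wide (y), 8 mm thick, about 0.4 kg, knuckle at its +x end, flat round end 36 mm across 97 mm to -x. It lies level on the rest, this point 44 mm above the shelf, knuckle away from the robot.
- leaf: The loose strap leaf as a body; origin at the underside of the bar, 4 mm below leaf_grip; x towards the knuckle, z up.
- rest: Fixed wooden rest: two battens 16 mm thick, 100 mm long along y, 40 mm high, centred 42 mm to either side (x) of its origin, which lies on the shelf midway; 68 mm free between them, 8 mm low ties at the ends. The leaf lies across the battens with leaf_grip within 9 mm of the middle.
- pin: Bystander: steel paddle pin, 11 mm shank, 45 mm tall, standing on its 24 mm head on the +y end of the jamb block. Origin under its centre.
- wedge: Bystander: varnished ash wedge with a rounded end, about 130 x 35 x 16 mm, lying on the shelf to the -y side of the rest.
- mug: Bystander: blue enamel mug, 80 mm across, 85 mm tall, standing towards the back.
- clapper: Bystander: brass bell clapper, 48 mm bulb, 105 mm tall, standing on its bulb towards the back.
- tin: Bystander: grey grease tin, 72 mm across, 70 mm tall, standing towards the back.
- padlock: Bystander: brass padlock 50 x 45 x 22 mm, lying flat on the robot's left.
- spanner: Bystander: steel spanner 180 mm long, lying flat on the robot's right.
Things that resemble listed ones, but are neither listed nor needed, are in the scene too. What is shaped like the rest but red is not meant. Leave any orange look-alike of the leaf alone.

How it is judged:
By the outcome, as a careful person would: the job done as asked, in the order asked, and still so for the second after the job is handed in, while the arm keeps its last pose, push and grip.
It also fails if it takes over 58 s, if anything falls off the work surface, if the arm or the gripper's body presses on something with over 40 N, if the wrist force passes 120 N, or if a joint passes its speed limit or range.

ROBOT

A 7-joint arm with a two-finger parallel gripper is mounted at the origin on the work surface. World frame = base frame: x ahead of the robot, y to its left, z up, the work surface at z = 0. Lengths are in m, angles in rad, forces in N, time in s.
With the tool pointing down it reaches from about 0.425 to 0.875 m from the base axis. Payload 9.9 kg.
Tool frame: the origin (TCP) lies midway between the tips of the shut fingers; the grasp point (between the pads) lies 19 mm behind it; x points along the fingers, y is the direction in which the jaws open and shut, and the axes are right-handed (so a half turn about x gives the same grasp; the last joint's range is limited). The gripper opens to 85 mm and grips with 20 to 120 N. Pads are 22 mm wide; open, the fingers measure 114 mm over their backs; the gripper's body (76 mm by 85 mm) begins 54 mm behind the grasp point. The pads swing forward as they close: fully open they stand 13 mm farther back than shut.
Start: joints at [1.03, 0.576, 0.025, 1.437, -0.015, 1.129, -0.057], TCP at [0.298, -0.606, 0.231] pointing down, gripper open.
Joint ranges: [-2.76, 2.76], [-0.34, 2.15], [-1.52, 1.57], [0.19, 2.46], [-1.09, 4.23], [0.17, 1.99], [-2.82, 2.82]. Speed limits (rad/s): [2.22, 2.22, 3.01, 3.01, 3.14, 3.14, 3.14].

INTERFACE

Orientations are given as a unit quaternion [w, x, y, z].
In Python, from workcell import env gives the robot as it stands. Calls block until the motion is done:
- env.reach(position, orientation): joint-space move of the TCP to a pose.
- env.line_to(position, v=0.15, attitude=None): straight line of the TCP; attitude=None keeps the orientation; v is the mean speed in m/s.
- env.move_j(angles): joint-space move.
- env.set_gripper(opening, newtons=None): opening from 0.0 (shut) to 1.0 (fully open); newtons is the grip in N (None keeps the last); returns when the fingers have stopped.
- env.wait(seconds).
- env.inverse_kinematics(position, orientation): joint angles nearest the present ones, or None.
- env.read_state(): the state.
- env.camera(name): name is "side" or "top" or "wrist"; returns the picture (480x640x3 uint8, red, green, blue); there is no depth.
- env.camera_params(name): a dict with "vfov" (degrees; the focal length in pixels is half the picture's height over the tangent of half this angle, whatever the lens; pixels are square), "cx", "cy" (the principal point, pixels), "xyz" and "orientation" of the camera in the world; the wrist camera has in their place "T_tool_cam" (4x4, takes a point from camera to tool coordinates, whose origin is the TCP and whose axes are the tool frame's). Camera axes: x right, y down, z forward; pixel columns grow to the right and rows downward; lengths in m; the calibration is good to about 2 mm. A picture is of the moment at which its call begins: read the wrist's pose just before it. camera_params takes no time and is no camera call.
A pose or a line that the arm cannot do raises env.PlanningError and nothing moves.
- env.finish_job(): hands the job in, once; it reports no verdict.
Trained networks look in the newest picture that a camera, given by its name, has taken for a name from the list of things; names that differ only in an ending like _2 or _b are one class to them, and where a whole thing is asked for, a point or a joint stands for the part that bears it (a point fixed in the world has none). Each returns a list of dicts, best first, with "p" (0 to 1); they miss things now and then, are a little off and sometimes report something else, mostly with a low value. They report only what shows in the picture. A call takes as long as a camera call. They do not tell look-alikes from the thing itself.
- env.recognise(camera, label): "xy" ([column, row] in pixels, amid what is visible of it).
- env.silhouettes(camera, label): "mask" (480x640 bool, what is visible of it) and "xy" ([column, row] in pixels, amid what is visible of it).
- env.mark_of(camera, label): "xy" ([column, row] in pixels: a listed point, or the origin of a listed thing).
The state is a dict: "t": time; "joint_pos": joint angles; "qd": joint speeds; "effort": joint torques, N m; "tcp_pos": TCP position; "orientation": TCP orientation; "contact_force": force on the tool from outside, world axes, zero at the start; "moment": the same for the moment, N m; "opening": opening from 0.0 (shut) to 1.0 (fully open).
Only numpy, scipy, OpenCV 4.12 (cv2) and the standard library are available. Lean on these libraries where they do the work, as an engineer would, in place of code of your own. Each camera call takes 0.05 s, during which the arm holds its last target.

## Working session

There is one attempt and no reset: what is moved stays moved. The work goes in short steps, each a Python script; the robot and the scene stay as the last script left them, time stands still between calls to the robot, and variables do not carry over. Pictures are saved under pics/ and viewed, and the job is handed in when it is done.

```bash
ls; mkdir -p pics; python3 - <<'E'
from workcell import env
import cv2,numpy as np
s=env.read_state(); print(s['t'],s['tcp_pos'],s['orientation'],s['opening'])
for c in ['side','top','wrist']:
    im=env.camera(c); cv2.imwrite(f'pics/{c}0.png',im[:,:,::-1])
    print(c,{k:np.round(v,4).tolist() for k,v in env.camera_params(c).items()})
    if c!='wrist':
        for l in ['mark_tip','bracket_tip','bracket_hole','bracket_grip','leaf_hole','leaf_grip','rest','jamb','pin','wedge']:
            print(l,[(np.round(d['xy'],1).tolist(),round(d['p'],2)) for d in env.mark_of(c,l)][:4])
print(env.read_state()['t'])
E
```

```text
pics
0.0 [ 0.29754119 -0.60537805  0.23045083] [-0.15954437 -0.68857992 -0.16067002  0.68890379] 0.9988958454361312
side {'vfov': 56.7722, 'cx': 322.7809, 'cy': 241.2491, 'xyz': [0.3113, 0.8458, 0.7675], 'orientation': [0.0586, -0.0982, 0.881, -0.4591]}
mark_tip [([268.5, 306.9], 0.53), ([334.8, 190.3], 0.49)]
bracket_tip [([279.7, 284.7], 0.81)]
bracket_hole [([303.6, 280.7], 0.59), ([362.3, 229.3], 0.47)]
bracket_grip [([290.4, 262.4], 0.67)]
leaf_hole [([443.3, 199.4], 0.93)]
leaf_grip [([416.9, 197.0], 0.84), ([362.4, 219.7], 0.7)]
rest [([355.8, 269.6], 0.93), ([363.6, 229.2], 0.68), ([267.5, 244.4], 0.38)]
jamb [([287.0, 321.1], 0.74)]
pin [([272.0, 346.6], 0.71)]
wedge [([379.9, 220.6], 0.58)]
top {'vfov': 54.2921, 'cx': 319.1956, 'cy': 247.2155, 'xyz': [0.4886, -0.1009, 1.1996], 'orientation': [0.0159, -0.7012, 0.7125, -0.0205]}
mark_tip [([390.1, 280.3], 0.67), ([223.0, 221.1], 0.37)]
bracket_tip [([248.8, 223.7], 0.81)]
bracket_hole [([249.7, 244.7], 0.69)]
bracket_grip [([247.3, 230.8], 0.72)]
leaf_hole [([494.8, 375.8], 0.86), ([405.1, 249.4], 0.8)]
leaf_grip [([397.3, 281.8], 0.97), ([499.5, 340.8], 0.95), ([388.2, 281.2], 0.7), ([342.1, 176.0], 0.67)]
rest [([388.9, 278.5], 0.88), ([322.0, 287.6], 0.61), ([234.7, 235.5], 0.57)]
jamb [([229.4, 236.5], 0.61), ([249.2, 248.4], 0.51)]
pin [([177.9, 240.9], 0.53), ([394.4, 182.2], 0.53), ([392.7, 279.0], 0.24)]
wedge [([433.7, 302.1], 0.58)]
wrist {'vfov': 59.6838, 'cx': 322.183, 'cy': 235.3967, 'T_tool_cam': [[0.0005, -0.3267, 0.9451, -0.1425], [1.0, -0.0006, -0.0007, 0.0004], [0.0008, 0.9451, 0.3267, -0.0845], [0.0, 0.0, 0.0, 1.0]]}
1.15
```

View pics/top0.png

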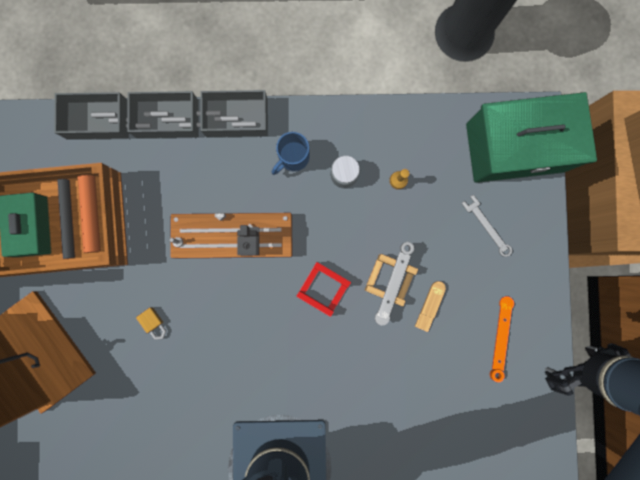

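View pics/side0.png

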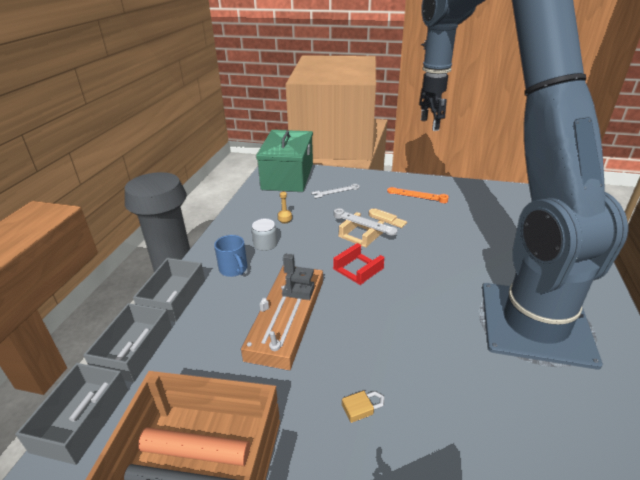

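```bash
cat > h.py <<'E'
from workcell import env
import cv2,numpy as np
from scipy.spatial.transform import Rotation as R
def q2R(q): return R.from_quat([q[1],q[2],q[3],q[0]]).as_matrix()
def R2q(M):
    q=R.from_matrix(M).as_quat(); return [q[3],q[0],q[1],q[2]]
def down(yaw,flip=False):
    # tool x down; tool y (jaw dir) at world angle yaw
    y=np.array([np.cos(yaw),np.sin(yaw),0]); 
    if flip: y=-y
    x=np.array([0,0,-1.]); return R2q(np.c_[x,y,np.cross(x,y)])
def campose(c,st=None):
    p=env.camera_params(c); f=240/np.tan(np.radians(p['vfov'])/2)
    if c=='wrist':
        T=np.array(p['T_tool_cam']); Rt=q2R(st['orientation'])
        return f,p['cx'],p['cy'],Rt@T[:3,:3],Rt@T[:3,3]+np.array(st['tcp_pos'])
    return f,p['cx'],p['cy'],q2R(p['orientation']),np.array(p['xyz'])
def unproj(c,uv,z,st=None):
    f,cx,cy,Rc,t=campose(c,st); d=Rc@np.array([(uv[0]-cx)/f,(uv[1]-cy)/f,1]); return t+d*(z-t[2])/d[2]
def proj(c,P,st=None):
    f,cx,cy,Rc,t=campose(c,st); q=Rc.T@(np.array(P)-t); return np.array([cx+f*q[0]/q[2],cy+f*q[1]/q[2]])
def snap(c,name,crop=None,k=1):
    st=env.read_state(); im=env.camera(c); o=im
    if crop: o=im[crop[1]:crop[3],crop[0]:crop[2]]
    cv2.imwrite(f'pics/{name}.png',cv2.resize(o,None,fx=k,fy=k,interpolation=cv2.INTER_CUBIC)[:,:,::-1]); return st
def marks(c,l): return [(np.round(d['xy'],1).tolist(),round(d['p'],2)) for d in env.mark_of(c,l)]
E
python3 - <<'E'
from h import *
print(q2R(env.read_state()['orientation']).round(3))
for n,c,uv,z in [('bhole','top',(249.7,244.7),.107),('bgrip','top',(247.3,230.8),.131),('btip','top',(248.8,223.7),.06),('mark','top',(223,221.1),.067),('pin','top',(177.9,240.9),.045),
 ('lhole','top',(405.1,249.4),.044),('lgrip','top',(397.3,281.8),.044),('rest','top',(388.9,278.5),0),
 ('bhole','side',(303.6,280.7),.082),('bgrip','side',(290.4,262.4),.131),('btip','side',(279.7,284.7),.06),('mark','side',(268.5,306.9),.067),('pin','side',(272,346.6),.045),('lgrip','side',(362.4,219.7),.044)]:
    print(n,c,unproj(c,uv,z).round(4))
# jamb yaw from top image corners: rough
a=unproj('top',(171,213),.045);b=unproj('top',(292,211),.045);c=unproj('top',(171,258),.045);d=unproj('top',(292,258),.045)
print(a,b,c,d)
E
```

```text
[[ 0.     0.441 -0.898]
 [-0.    -0.898 -0.441]
 [-1.     0.    -0.   ]]
bhole top [0.5533 0.0538 0.107 ]
bgrip top [0.5838 0.0556 0.131 ]
btip top [0.6075 0.0622 0.06  ]
mark top [0.614  0.1237 0.067 ]
pin top [0.5692 0.2394 0.045 ]
lhole top [ 0.5393 -0.3213  0.044 ]
lgrip top [ 0.4596 -0.3     0.044 ]
rest top [ 0.4673 -0.2863  0.    ]
bhole side [0.5507 0.06   0.082 ]
bgrip side [0.5814 0.0582 0.131 ]
btip side [0.6117 0.0618 0.06  ]
mark side [0.61   0.1494 0.067 ]
pin side [0.5725 0.2421 0.045 ]
lgrip side [ 0.4637 -0.3013  0.044 ]
[0.63861367 0.25642175 0.045     ] [ 0.6389766 -0.0429351  0.045    ] [0.52722628 0.25641346 0.045     ] [ 0.52245376 -0.04139616  0.045     ]
```

```bash
python3 - <<'E'
import cv2
im=cv2.imread('pics/top0.png');cv2.imwrite('pics/top0c.png',cv2.resize(im[195:275,160:300],None,fx=5.5,fy=5.5,interpolation=2))
E
```

```text
(no output)
```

View pics/top0c.png

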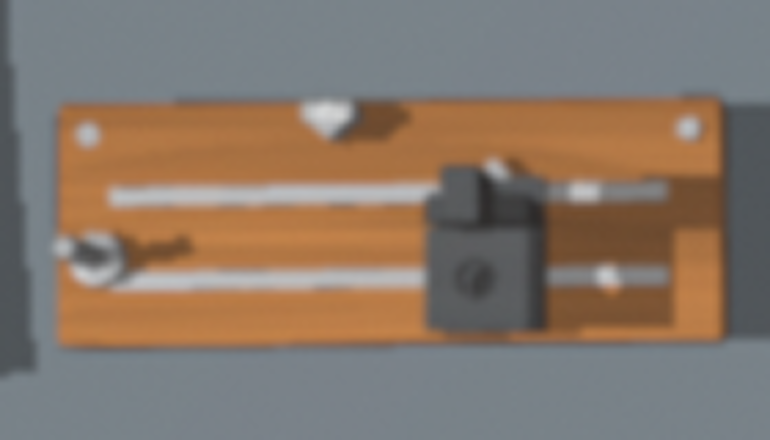

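```bash
python3 - <<'E'
from h import *
q=down(-np.pi/2)
env.reach([0.575,0.09,0.24],q)
st=snap('wrist','w1'); print(st['t'],st['tcp_pos'])
for l,z in [('mark_tip',.06),('bracket_tip',.055),('bracket_grip',.131),('bracket_hole',.107),('pin',.045)]:
    for uv,p in marks('wrist',l)[:3]: print(l,uv,p,unproj('wrist',uv,z,st).round(4))
print(env.read_state()['t'])
E
```

```text
3.8 [0.57521569 0.0889757  0.23996159]
mark_tip [264.1, 147.5] 0.83 [0.6192 0.1329 0.06  ]
bracket_tip [355.6, 156.4] 0.6 [0.6116 0.0628 0.055 ]
bracket_grip [367.8, 218.8] 0.94 [0.5839 0.0602 0.131 ]
bracket_hole [354.6, 239.4] 0.93 [0.5616 0.0662 0.107 ]
pin [146.1, 210.6] 0.92 [0.5654 0.2361 0.045 ]
4.1
```

View pics/w1.png

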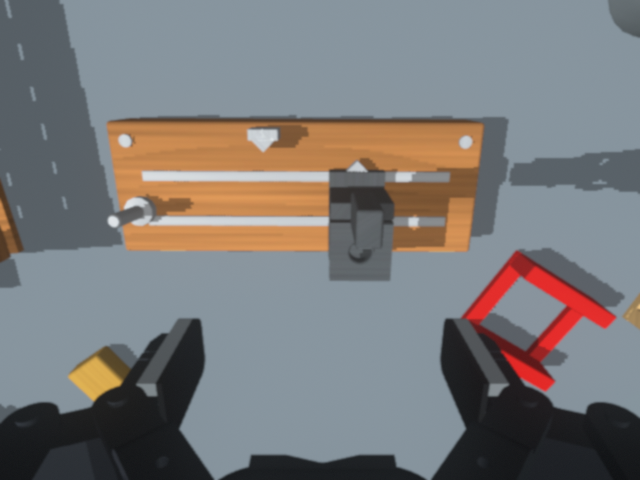

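```bash
python3 - <<'E'
from h import *
q=down(-np.pi/2-0.005)
env.set_gripper(0.6,40)
env.reach([0.583,0.058,0.19],q)
env.line_to([0.583,0.058,0.120],v=0.12)
env.set_gripper(0.0,40)
st=snap('wrist','w2'); print(st['t'],st['tcp_pos'],st['opening'],st['contact_force'])
for l,z in [('mark_tip',.06),('bracket_tip',.055)]:
    for uv,p in marks('wrist',l)[:3]: print(l,uv,p,unproj('wrist',uv,z,st).round(4))
E
```

```text
6.025 [0.58359506 0.05872399 0.1209748 ] 0.1815752249552124 [-0.8806005   1.49784705  6.34325828]
mark_tip [176.9, 196.4] 0.86 [0.6189 0.131  0.06  ]
```

View pics/w2.png

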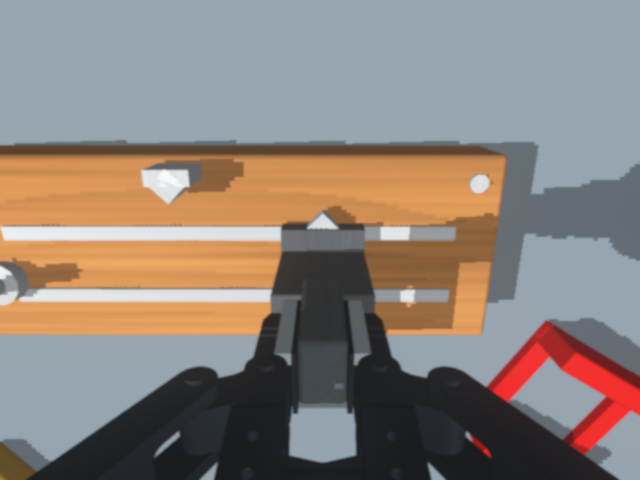

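```bash
python3 - <<'E'
from h import *
st=env.read_state(); p=np.array(st['tcp_pos'])
print(unproj('wrist',(168,203),.065,st),unproj('wrist',(168,203),.055,st),unproj('wrist',(322,211),.053,st))
d=0.070
t=[0.583+0.005*d,0.058+d,0.120]
env.line_to(t,v=0.06)
st=snap('wrist','w3',(200,150,440,330),3.3); print(st['t'],st['tcp_pos'],st['opening'],st['contact_force'])
for l,z in [('mark_tip',.06),('bracket_tip',.055)]:
    for uv,p in marks('wrist',l)[:3]: print(l,uv,p,unproj('wrist',uv,z,st).round(4))
E
```

```text
[0.61683727 0.1339202  0.065     ] [0.61426251 0.13774156 0.055     ] [0.60902561 0.05862184 0.053     ]
7.4917 [0.58394173 0.12742712 0.12100122] 0.18111061710791007 [-1.05050682 -1.28199154  7.01721372]
mark_tip [306.6, 199.0] 0.58 [0.6176 0.1349 0.06  ]
bracket_tip [322.2, 212.4] 0.91 [0.6092 0.1272 0.055 ]
```

View pics/w3.png

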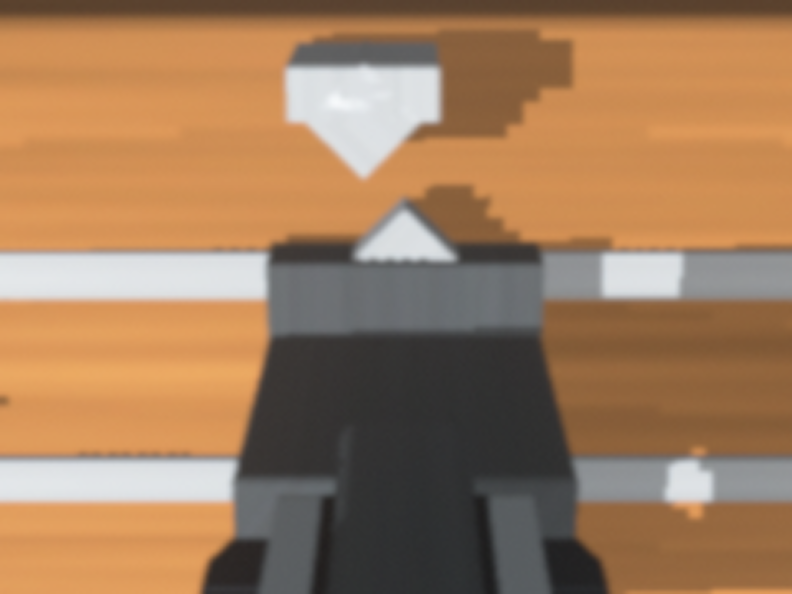

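```bash
python3 - <<'E'
from h import *
d=0.070+.0060
env.line_to([0.583+0.005*d,0.058+d,0.120],v=0.05)
st=snap('wrist','w4',(260,170,380,260),6.6); print(st['t'],st['tcp_pos'],st['opening'],st['contact_force'])
E
```

```text
7.9083 [0.58399085 0.1338306  0.12102132] 0.182639967339403 [-0.54095903 -1.79062101  7.10104421]
```

View pics/w4.png

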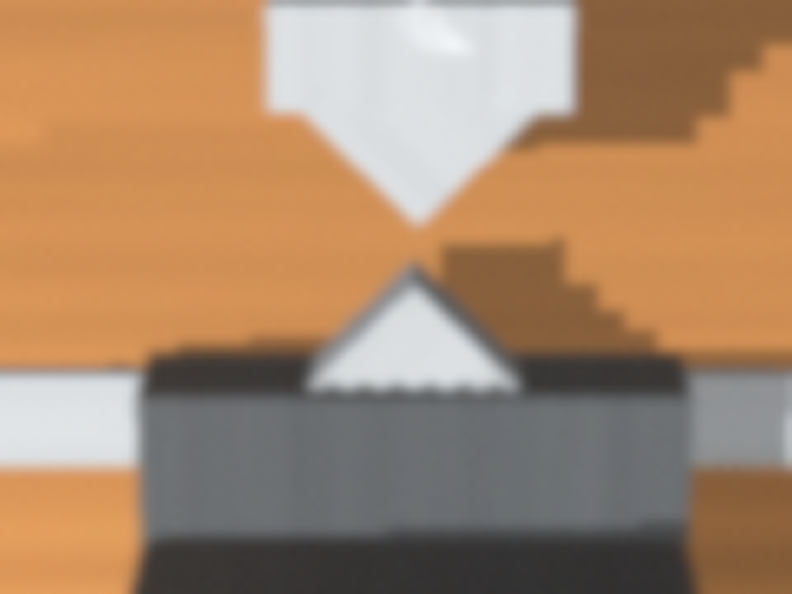

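```bash
python3 - <<'E'
from h import *
env.set_gripper(0.42)
st=snap('wrist','w5',(260,170,380,260),6.6); print(st['t'],st['tcp_pos'],st['opening'],st['contact_force'])
p=np.array(st['tcp_pos'])
env.line_to([0.5834,0.134,0.21],v=0.2)
st=snap('wrist','w6'); print(st['t'],st['tcp_pos'])
for l,z in [('bracket_hole',.107),('bracket_grip',.131),('mark_tip',.06),('bracket_tip',.055)]:
    for uv,p in marks('wrist',l)[:3]: print(l,uv,p,unproj('wrist',uv,z,st).round(4))
E
```

```text
8.2917 [0.58332151 0.13394856 0.11991397] 0.4206189638040544 [1.0262618  0.79698145 0.25519199]
8.9417 [0.58314216 0.13390293 0.20974643]
bracket_grip [322.8, 247.7] 0.8 [0.5839 0.1335 0.131 ]
mark_tip [325.5, 164.1] 0.8 [0.6193 0.1313 0.06  ]
bracket_tip [320.9, 179.1] 0.98 [0.6078 0.1346 0.055 ]
```

View pics/w5.png

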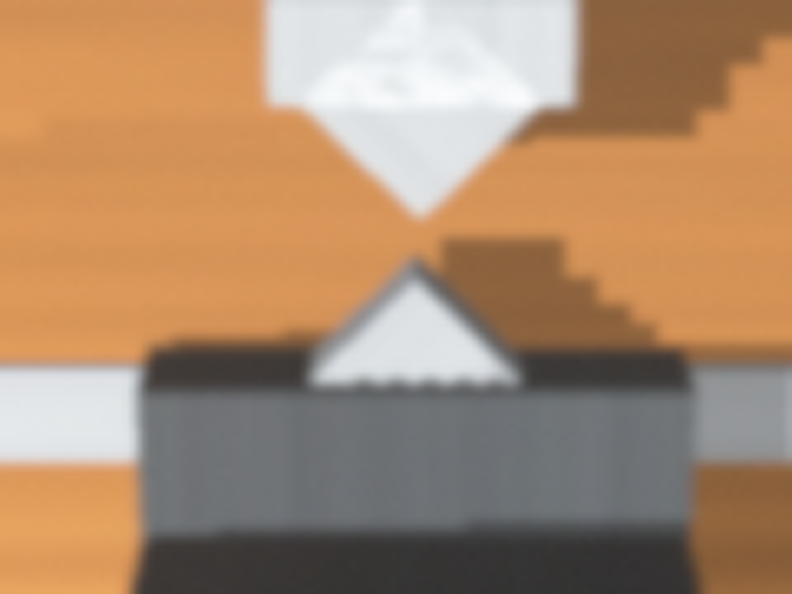

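View pics/w6.png

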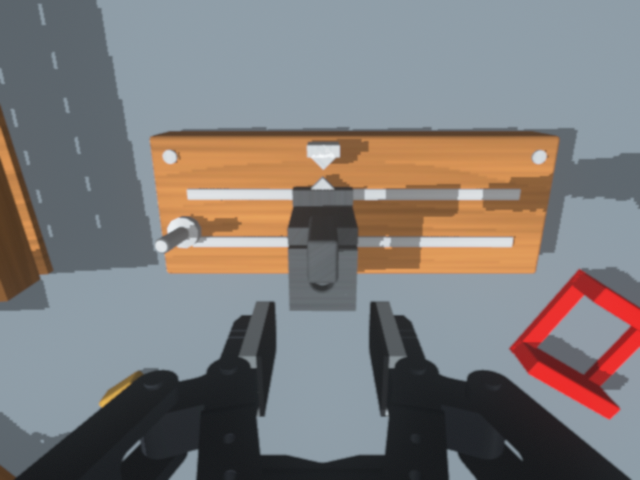

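```bash
python3 - <<'E'
from h import *
env.reach([0.462,-0.301,0.18],down(-np.pi/2-.261))
st=snap('wrist','w7'); print(st['t'],st['tcp_pos'])
for l,z in [('leaf_hole',.044),('leaf_grip',.044),('rest',.0)]:
    for uv,p in marks('wrist',l)[:3]: print(l,uv,p,unproj('wrist',uv,z,st).round(4))
E
```

```text
10.85 [ 0.46308704 -0.29967152  0.1800698 ]
leaf_hole [326.3, 94.1] 0.56 [ 0.5424 -0.3233  0.044 ]
leaf_hole [317.8, 221.7] 0.55 [ 0.4625 -0.2962  0.044 ]
```

View pics/w7.png

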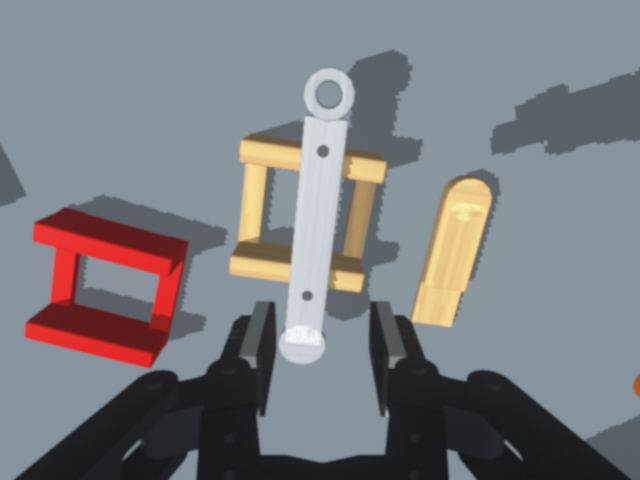

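```bash
python3 - <<'E'
from h import *
st=env.read_state()
H=unproj('wrist',(329.5,94),.054,st);A=unproj('wrist',(323,151),.048,st);B=unproj('wrist',(307,296),.048,st);E=unproj('wrist',(302,345),.048,st)
print(H,A,B,E)
d=(H-E)[:2];print(np.linalg.norm(d),np.arctan2(d[1],d[0]),np.arctan2(*(A-B)[[1,0]]))
u=d/np.linalg.norm(d);print('grip',H[:2]-.085*u,E[:2]+.097*u)
# battens: tops z .04, inner edges near the leaf
for uv in [(300,168),(345,176),(293,258),(326,265)]: 
    P=unproj('wrist',uv,.04,st); print(uv,(P[:2]-H[:2])@u)
E
```

```text
[ 0.54153236 -0.32567707  0.054     ] [ 0.50862882 -0.31286371  0.048     ] [ 0.41031479 -0.2746654   0.048     ] [ 0.37115578 -0.25978205  0.048     ]
0.1826754881220053 -0.3690415954516607 -0.37058271112562974
grip [ 0.46225512 -0.29501572] [ 0.46162511 -0.29477206]
(300, 168) -0.04938470813025791
(345, 176) -0.05149112347498345
(293, 258) -0.11535704801481556
(326, 265) -0.1182373893315769
```

```bash
python3 - <<'E'
from h import *
y=-.370
env.reach([0.462,-0.295,0.10],down(-np.pi/2-y*-1 if False else -np.pi/2+y))
env.set_gripper(0.7)
env.line_to([0.462,-0.295,0.025],v=0.1)
env.set_gripper(0.0,90)
st=snap('wrist','w8'); print(st['t'],st['tcp_pos'],st['opening'],st['contact_force'])
st=env.read_state();env.line_to([0.462,-0.295,0.05],v=0.06)
s2=env.read_state();print(s2['tcp_pos'],s2['contact_force'],s2['moment'],s2['opening'])
env.line_to([0.462,-0.295,0.19],v=0.2)
st=snap('wrist','w9'); print(st['t'],st['tcp_pos'],st['opening'],st['contact_force'],st['moment'])
E
```

```text
13.1333 [ 0.4623216  -0.2951297   0.02588338] 0.30692519056090783 [-2.12672342  1.60033861  7.90020418]
[ 0.46206176 -0.2950379   0.05023852] [ 0.10980762 -0.47447169 -4.82788534] [ 0.01257294  0.00782385 -0.02574761] 0.30312698122986687
14.6 [ 0.46128769 -0.29456789  0.18881065] 0.3050187151119674 [-0.74930789  1.0560713  -5.63265394] [ 0.06397141  0.07266551 -0.01398739]
```

View pics/w9.png

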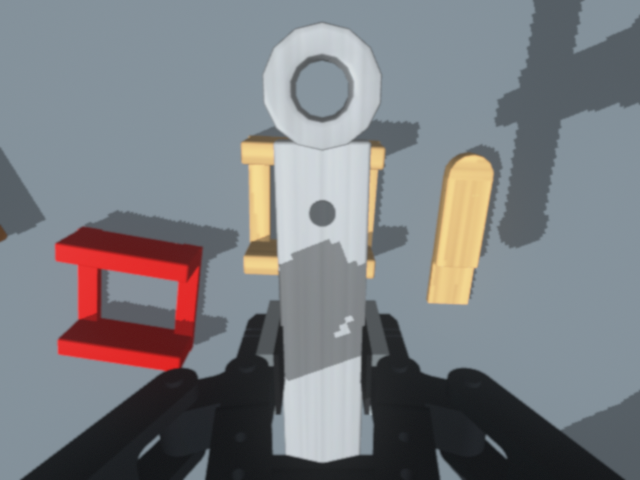

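```bash
python3 - <<'E'
from h import *
p=env.camera_params('wrist'); T=np.array(p['T_tool_cam']); f=240/np.tan(np.radians(p['vfov'])/2)
Ti=np.linalg.inv(T)
def pj(P): q=Ti@np.r_[P,1]; return np.array([p['cx']+f*q[0]/q[2],p['cy']+f*q[1]/q[2]])
for off in (.083,.085,.087):
  for dp in (0,.003): print(off,dp,'top ctr',pj([-.0281+dp,0,-off]),'bot ctr',pj([-.0081+dp,0,-off]), 'left/right',pj([-.0281+dp,-.016,-off]),pj([-.0281+dp,.016,-off]))
im=cv2.imread('pics/w9.png');cv2.imwrite('pics/w9c.png',cv2.resize(im[10:170,240:400],None,fx=3.7,fy=3.7,interpolation=2))
# plan checks
H=np.array([.5525,.1339]);q=down(-np.pi/2-.005)
for dx in (-.06,-.05,0):
  P=[H[0]+dx-.085,H[1],.064]
  print(env.inverse_kinematics(P,q))
E
```

```text
0.083 0 top ctr [322.30564019  97.52902899] bot ctr [322.27077137  96.52414841] left/right [260.72200823  97.58308621] [383.88982611  97.47497129]
0.083 0.003 top ctr [322.29965638  97.35658226] bot ctr [322.26641274  96.39853736] left/right [262.28163115  97.40926597] [382.31820777  97.3038981 ]
0.085 0 top ctr [322.29995361  89.37563595] bot ctr [322.26575203  89.57966196] left/right [260.34378253  89.43005706] [384.25668537  89.32121434]
0.085 0.003 top ctr [322.29407995  89.41067467] bot ctr [322.2614811   89.60513973] left/right [261.92227095  89.46370396] [382.66642132  89.35764492]
0.087 0 top ctr [322.29419781  81.1229971 ] bot ctr [322.26068073  82.56329709] left/right [259.96095297  81.177787  ] [384.62801018  81.06820671]
0.087 0.003 top ctr [322.28843738  81.3705349 ] bot ctr [322.25649954  82.74297151] left/right [261.55864904  81.42391429] [383.01876443  81.31715504]
[-0.29456565  0.48760679 -0.18570885  2.25219558  0.21500096  0.41750002
 -2.2318698 ]
[-0.29259882  0.49561167 -0.17584411  2.22945401  0.20063895  0.43063697
 -2.20618651]
[-0.28314272  0.5380956  -0.13326996  2.1134204   0.14297809  0.4982817
 -2.09934184]
```

View pics/w9c.png

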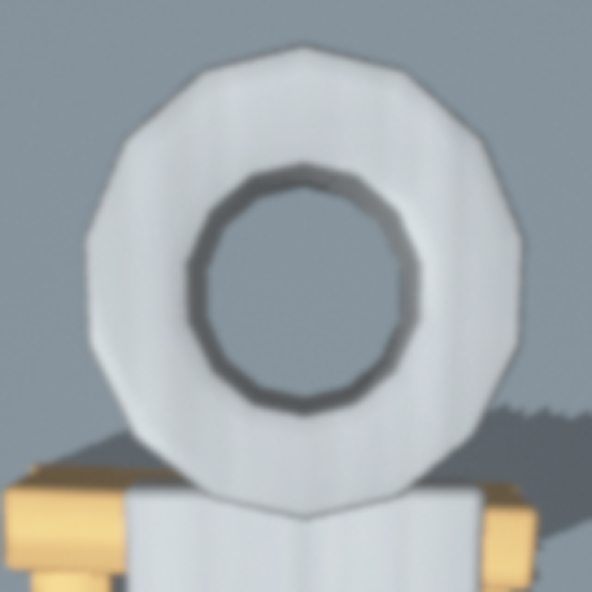

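```bash
python3 - <<'E'
from h import *
q=down(-np.pi/2-.005)
env.reach([.413,.1343,.19],q)
st=env.read_state();print(st['t'],st['tcp_pos'],st['orientation'],st['opening'])
env.line_to([.413,.1343,.100],v=0.2)
st=snap('wrist','w10'); print(st['t'],st['tcp_pos'])
for l,z in [('bracket_hole',.107),('mark_tip',.06),('bracket_tip',.055),('leaf_hole',.128)]:
    for uv,p in marks('wrist',l)[:3]: print(l,uv,p,unproj('wrist',uv,z,st).round(4))
snap('side','s1',(200,180,420,345),3.6);snap('top','t1',(140,180,340,330),4)
E
```

```text
16.2417 [0.41361008 0.1332592  0.18995265] [-0.00235247  0.70718008 -0.00261804 -0.70702472] 0.30222771278727156
16.8417 [0.41348852 0.1340255  0.10032417]
```

View pics/w10.png

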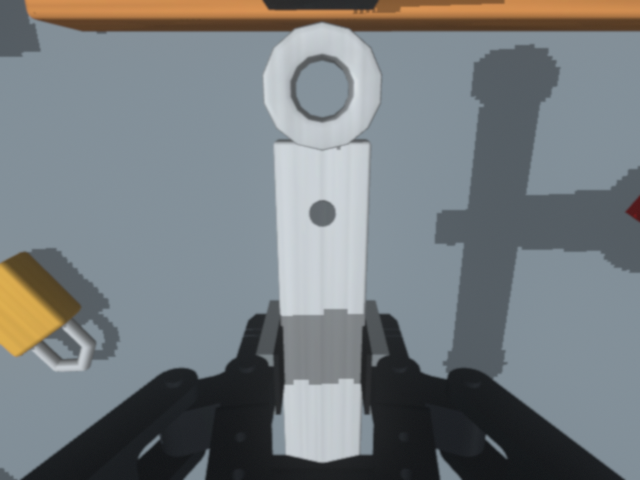

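View pics/s1.png

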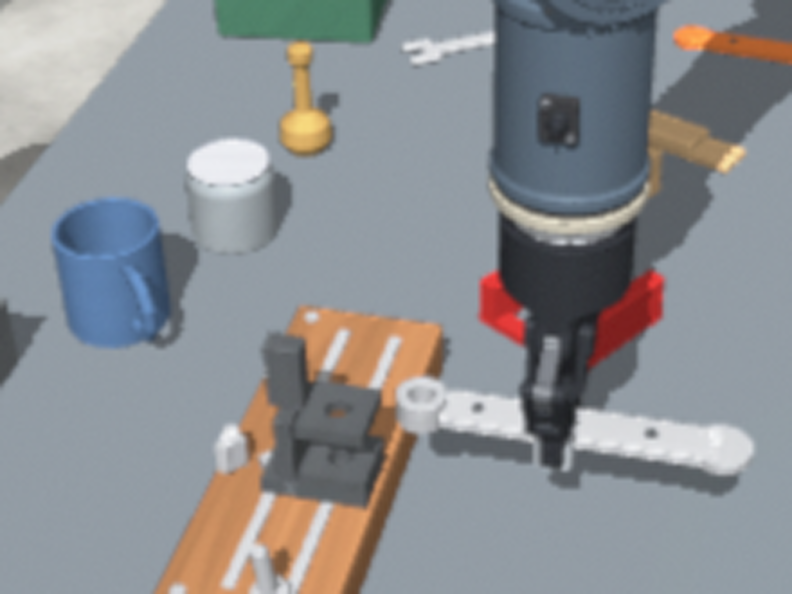

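```bash
python3 - <<'E'
from h import *
for P in [(.5525,.1339,.107),(.5525,.1339,.057),(.5525,.1339,.082)]:
    for c,o,k in [('side',(200,180),3.6),('top',(140,180),4)]:
        print(c,P,(proj(c,P)-o)*k)
print((proj('side',(.4134+.0854,.1336,.1184+.010))-(200,180))*3.6,(proj('top',(.4134+.0854,.1336,.1184+.010))-(140,180))*4)
env.line_to([.413,.1343,.0639],v=0.12)
env.line_to([.445,.1343,.0639],v=0.1)
st=snap('wrist','w11'); print(st['t'],st['tcp_pos'],st['contact_force'])
snap('side','s2',(240,220,380,325),5.7)
E
```

```text
side (0.5525, 0.1339, 0.107) [337.49604941 406.16226704]
top (0.5525, 0.1339, 0.107) [301.39327151 262.32143833]
side (0.5525, 0.1339, 0.057) [341.44626554 465.24265782]
top (0.5525, 0.1339, 0.057) [319.04541195 266.82587091]
side (0.5525, 0.1339, 0.082) [339.49920492 436.12194674]
top (0.5525, 0.1339, 0.082) [310.41648008 264.62395993]
[420.98309313 391.76515856] [294.29197228 354.17930706]
18.1083 [0.44474123 0.1341119  0.06413234] [-0.81715922  0.24257586 -4.00880881]
```

View pics/t1.png

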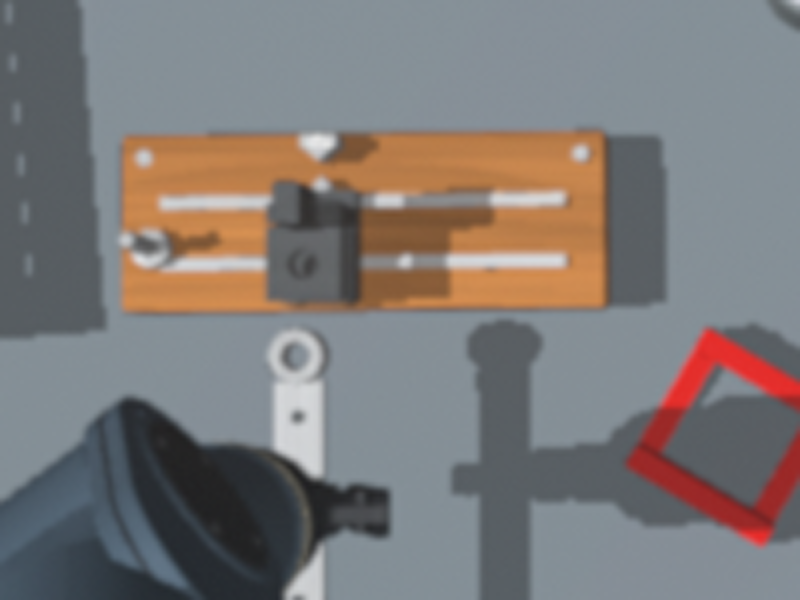

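View pics/s2.png

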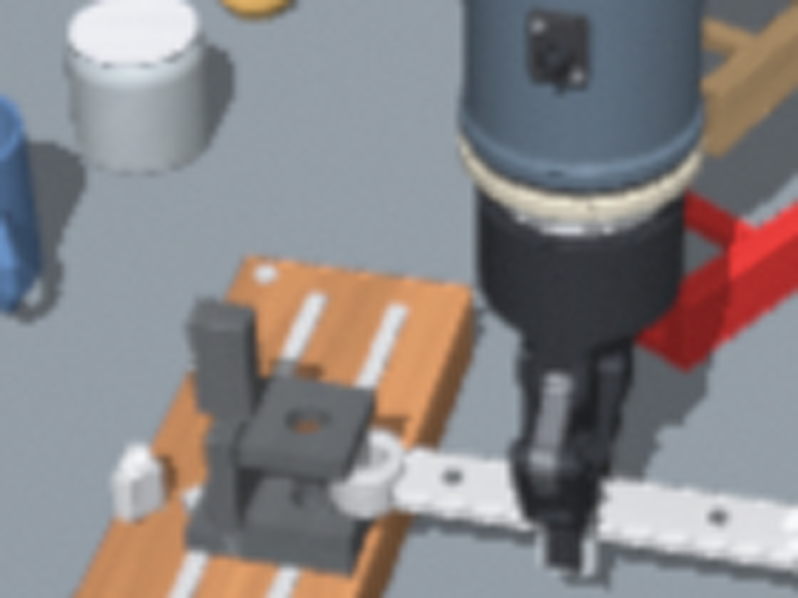

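View pics/w11.png

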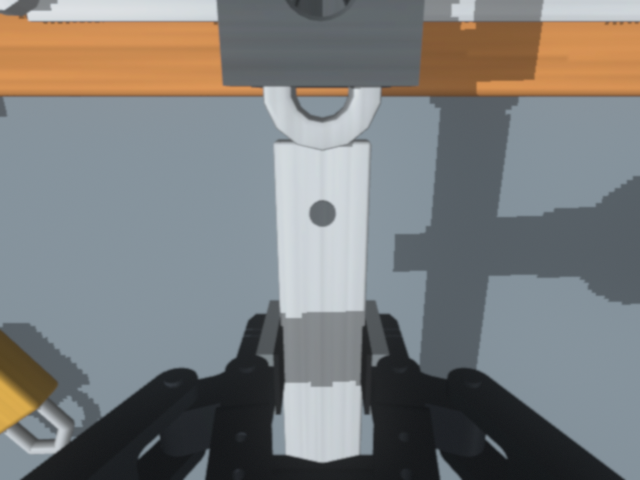

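```bash
python3 - <<'E'
from h import *
env.line_to([.4674,.1343,.0639],v=0.05)
st=snap('wrist','w12'); print(st['t'],st['tcp_pos'],st['contact_force'],st['moment'])
snap('side','s3',(260,240,360,315),8)
snap('top','t2',(170,200,270,275),8)
for c in ('side','top'):
    for z in (.107,.082): print(c,z,(proj(c,(.5525,.1339,z))-((260,240) if c=='side' else (170,200)))*8)
E
```

```text
18.8083 [0.46724887 0.13415486 0.06372387] [-0.0564038   0.0235454  -4.65015472] [ 0.03262958 -0.01691093  0.0178614 ]
side 0.107 [269.99122092 422.58281565]
side 0.082 [274.44267759 489.15988164]
top 0.107 [362.78654303 364.64287667]
top 0.082 [380.83296016 369.24791986]
```

View pics/w12.png

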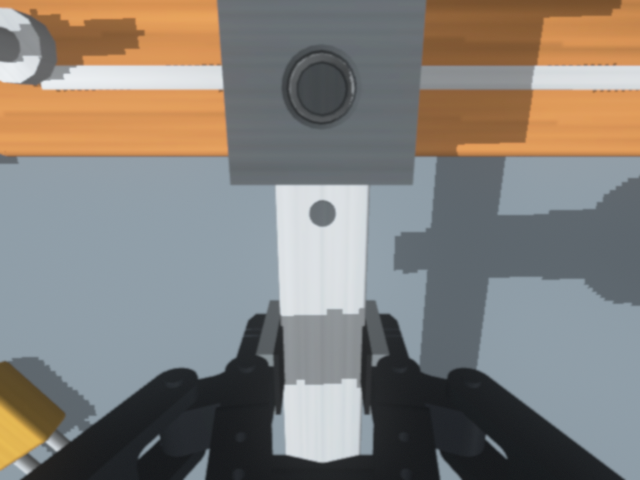

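View pics/s3.png

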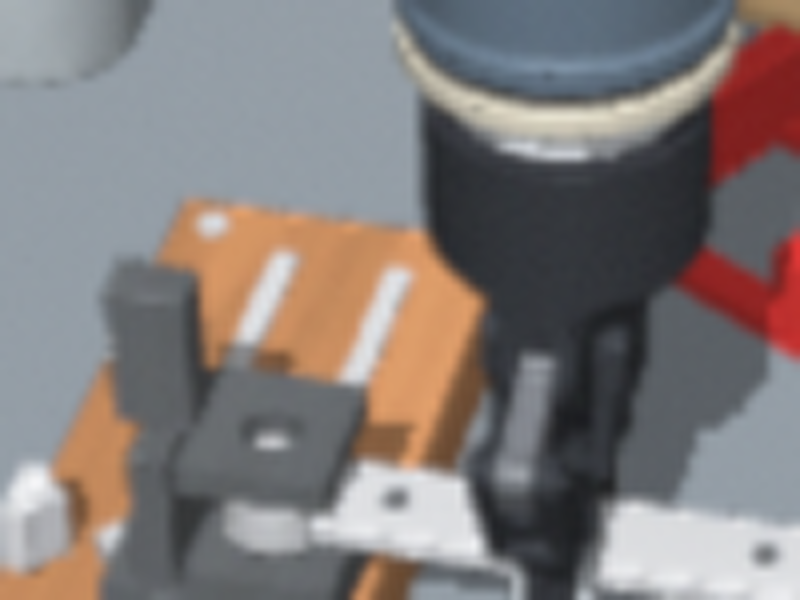

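View pics/t2.png

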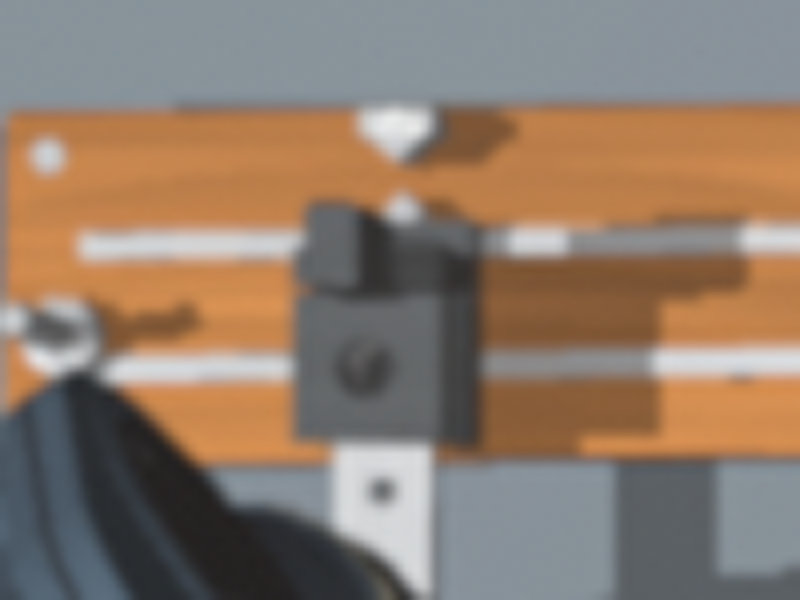

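```bash
python3 - <<'E'
from h import *
im=cv2.imread('pics/w12.png');c=im[40:135,265:380].astype(float)
c=np.clip((c/ c.max())**.6*330,0,255).astype(np.uint8)
cv2.imwrite('pics/w12c.png',cv2.resize(c,None,fx=6.3,fy=6.3,interpolation=2))
st=env.read_state()
for z in (.107,.097,.092,.072,.067,.057):
    P=np.array([.5525,.1339,z]); print(z,proj('wrist',P,st).round(1),((proj('wrist',P,st)-(265,40))*6.3).round(0))
E
```

```text
0.107 [321.2  86.9] [354. 295.]
0.097 [321.3  87.2] [354. 297.]
0.092 [321.3  87.3] [355. 298.]
0.072 [321.4  87.8] [355. 301.]
0.067 [321.5  87.9] [356. 302.]
0.057 [321.5  88.1] [356. 303.]
```

View pics/w12c.png

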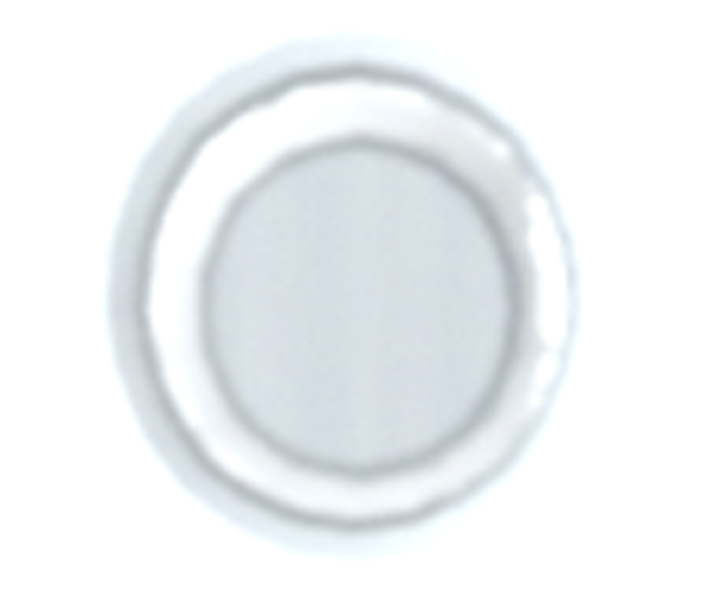

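```bash
python3 - <<'E'
from h import *
env.line_to([.4674,.1348,.0641],v=0.03)
env.wait(0.5)
st=env.read_state();im=env.camera('wrist');print(st['t'],st['tcp_pos'],st['contact_force'],st['moment'],st['opening'],q2R(st['orientation']).round(4))
c=im[40:135,265:380,::-1].astype(float);c=np.clip((c/c.max())**.8*255,0,255).astype(np.uint8)
cv2.imwrite('pics/w13.png',cv2.resize(c,None,fx=6.3,fy=6.3,interpolation=2))
snap('top','t3',(170,200,270,275),8);snap('side','s4',(260,270,340,330),10)
E
```

```text
19.7083 [0.46740978 0.13481084 0.06411317] [ 0.58421276  0.44680049 -4.25597424] [ 0.02402619  0.01092007 -0.02159806] 0.30533213232804896 [[ 0.    -0.005 -1.   ]
 [ 0.    -1.     0.005]
 [-1.    -0.    -0.   ]]
```

View pics/w13.png

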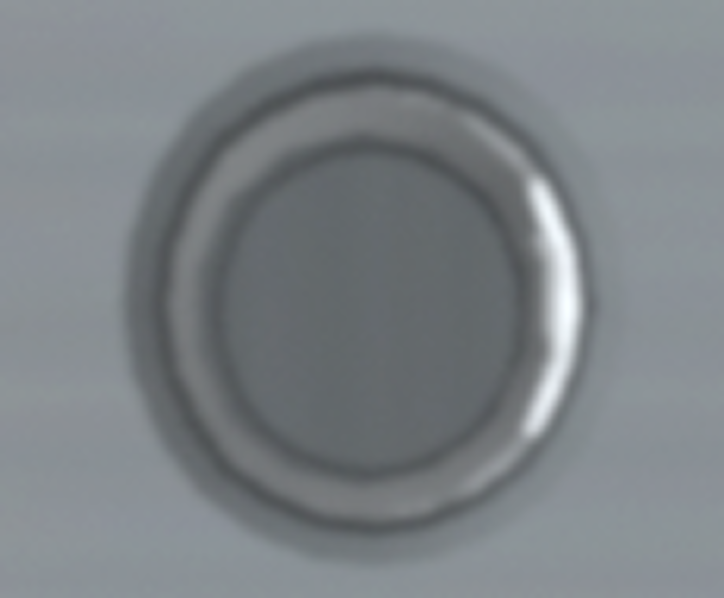

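View pics/s4.png

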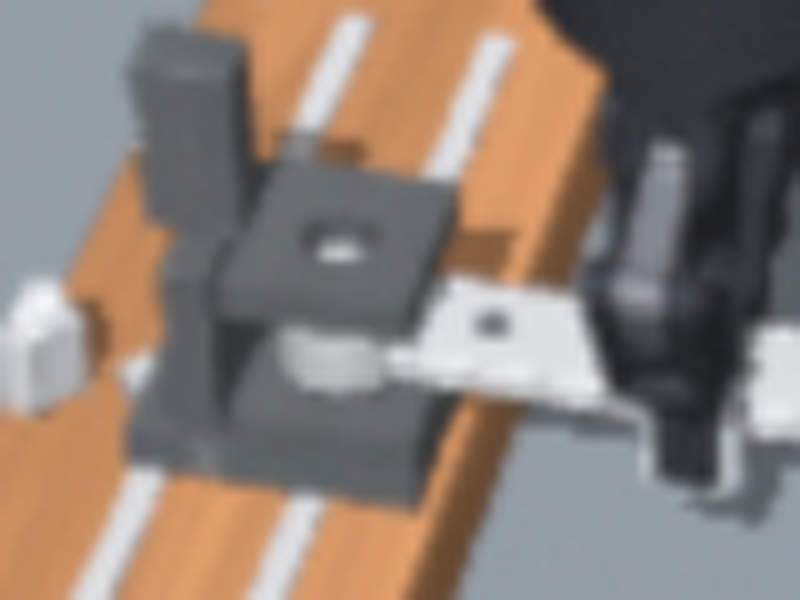

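View pics/t3.png

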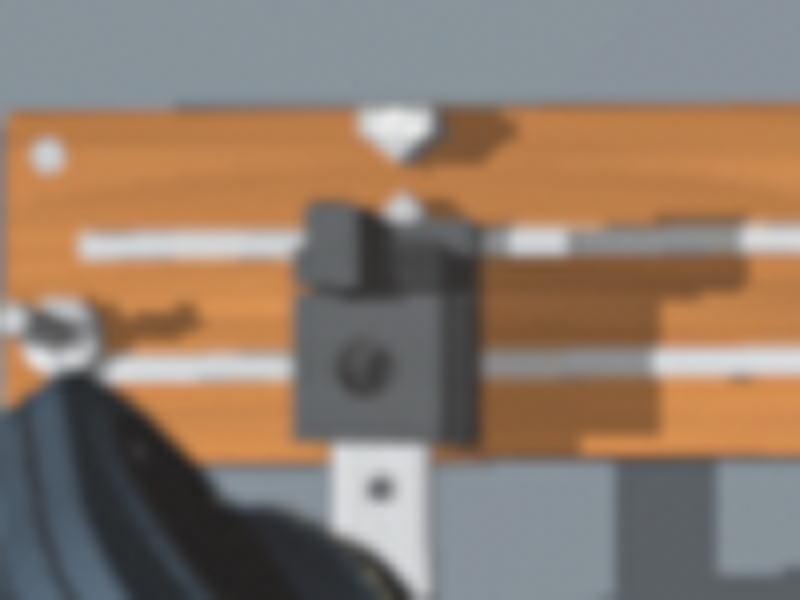

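```bash
python3 - <<'E'
from h import *
env.finish_job(); s=env.read_state(); print(s['t'],s['tcp_pos'],s['contact_force'])
E
```

```text
the job is handed in; nothing more can be done
the job is handed in; nothing more can be done
```

The job is handed in, at about 20 s of the 58 s allowed. I slid the bracket about 75 mm along its track by the grip and let go at the mark. Then I lifted the steel leaf off its rest and brought its knuckle level into the gap. The arm is still holding it there.

What the last checks showed:
- **Mark:** the two pointer tips were about 0.4 mm apart along the track after release. I left that small overshoot. The top view of the tips looked the same before and after the knuckle went in, so the bracket had not moved.
- **Holes:** the first wrist view showed the knuckle about 0.7 mm off sideways. I moved it 0.65 mm, and in the last wrist view the lug and knuckle holes looked concentric to within a few tenths of a millimetre. The lower lug's hole was not separately visible in that view.
- **Height and contact:** the leaf's mid-height worked out at about 82 mm, the middle of the gap. The side view showed space under the knuckle. The vertical force was only the leaf's own weight (about 4.3 N), with sideways forces under 0.6 N, so I saw no sign of pressing on the bracket.
- **Level:** the tool was exactly upright, and the hole as seen by the wrist camera suggested a tilt of under about 0.01 rad. The knuckle's outer width in that picture disagreed and would have put it about 3 mm low. I trusted the hole, because the outline may include chamfers.

I touched nothing else on the shelf, including the pin.

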